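Turn the back-to-front battery pack round in its charger

ROBOT

A 6-joint arm with a two-finger parallel gripper is mounted at the origin on the work surface. World frame = base frame: x ahead of the robot, y to its left, z up, the work surface at z = 0. Lengths are in m, angles in rad, forces in N, time in s.
With the tool pointing down it reaches from about 0.35 to 0.725 m from the base axis. Payload 4.3 kg.
Tool frame: the origin (TCP) lies on the centre line of the jaws, within the pads' length; the fingertips stand 11 mm ahead of it and the grasp point (between the pads) lies 8 mm behind it (r.nose_length is the distance from the TCP to the fingertips, in m); z points along the fingers, y is the line along which they close (so a half turn about z gives the same grasp; the last joint's range is limited). The gripper opens to 85 mm and grips with 20 to 120 N. Pads are 22 mm wide; open, the fingers measure 114 mm over their backs; the gripper's body (76 mm by 85 mm) begins 54 mm behind the grasp point. The pads swing forward as they close: fully open they stand 13 mm farther back than shut.
Start: joints at [-1.362, 0.377, 0.081, 1.274, 0, 1.46], TCP at [0.18, -0.546, 0.242] pointing down, gripper open.
Joint ranges: [-2.72, 2.72], [-0.84, 1.66], [-1.02, 1.22], [-1.77, 2.12], [-1.37, 1.28], [-3.14, 3.14]. Speed limits (rad/s): [2.57, 2.57, 3.14, 3.14, 3.14, 3.14].

INTERFACE

Orientations are given as a rotation vector (axis times angle).
In Python, from plant import status, vision, job, r gives the robot as it stands.
- The arm moves only by the tool servo_tool, never from a script. Its argument "increments" is a list of rows, each a list of 5 numbers: the opening, from 0 (shut) to 1 (fully open), then the shift along the world's x, y, z in mm, then the turn about the world's z in rad. A call has 1 to 10 rows; each row shifts and turns the commanded pose from where the row before left it; what a row does not reach is not made up. A row lasts 1/10 s, in which the tool goes at most 50 mm and 8.59 degrees, less where a joint would pass 70% of its speed; a pose out of reach is approached as far as the arm can. A call is refused whole if a number of a shift passes 50 or a number of a turn 0.15, either way. A call with a gripper value outside its range is refused whole. The fingers move at their own pace and stop on an object; the grip force is fixed at half the most. Time passes only in rows, so rows that do not move let the fingers close. It gives the time, the measured TCP pose, the force, the opening and the grip force at its end, in the units of the state.
- status.state(): the state, without advancing time (a new reading comes with each control period).
- vision.snapshot(name): name is "scene" or "top" or "wrist"; returns the picture (480x640x3 uint8, red, green, blue); there is no depth.
- vision.calibration(name): a dict with "intrinsics" (3x3 intrinsics, pixels), "cam_to_world" (4x4, takes a point from camera to world coordinates); the wrist camera has in their place "T_tool_cam" (4x4, takes a point from camera to tool coordinates, whose origin is the TCP and whose axes are the flange's). Camera axes: x right, y down, z forward; pixel columns grow to the right and rows downward; lengths in m; the calibration is good to about 2 mm. The wrist camera is an equidistant fisheye: a pixel r from the principal point sees the ray r / f radians off the axis. A picture is of the moment at which its call begins: read the wrist's pose just before it. calibration takes no time and is no camera call.
- job.sign_off(): hands the job in; it is judged then, once.
The state is a dict: "time_s": time; "joint_positions": joint angles; "joint_vel": joint speeds; "joint_efforts": joint torques, N m; "tcp_pos": TCP position; "tool_rot": TCP orientation; "wrist_force": force on the tool from outside, world axes, zero at the start; "wrist_torque": the same for the moment, N m; "gripper_width": opening from 0.0 (shut) to 1.0 (fully open); "grip_force": force on a finger pad.
Only numpy, scipy, OpenCV 4.12 (cv2) and the standard library are available. Lean on these libraries where they do the work, as an engineer would, in place of code of your own. Each camera call takes 0.05 s, during which the arm holds its last target. There are 200 camera calls.

TASK

On the counter stand two chargers; in one of them the battery pack has been put in back to front, with its brass contacts out at the orange lip. Take that pack right out, turn it end for end with the same face up, and put it back fully home in the same charger: contact end under the hood against the spring contact, lying flat behind the lip, then let go. Leave the other pack and everything else on the counter as they are.

Things in the scene. Friction and masses are not known exactly. Their poses are not given: they have to be found in the camera images.
- pack_center (a point): Centre (half-way up) of the pack that is in back to front: rigid dark grey block 120 x 40 x 28 mm high, 0.18 to 0.29 kg, both ends alike in shape; teal cap on one end (36 mm), three brass contact strips on the other. x axis along the length towards the brass end, z up out of the white-labelled face. It starts flat in its charger with its brass end exposed at the lip.
- pack_contacts (a point): Middle of the pack's brass contact end face, 60 mm along x from its centre. The strips wrap 18 mm over the top.
- charger: White charger holding the wrongly turned pack, fixed. Origin on the counter surface; x points from the orange lip (robot side) into the hood, y left, z up. Bay floor 12 mm above the counter. A seated pack spans x -60 to +60 mm, its centre at x 0, y 0, z 26 mm. In front of the hood there are no side walls, only a floor tongue 34 mm wide; from x = -20 mm on the base is 62 mm wide.
- charger_mouth (a point): Middle of the hood's mouth, at charger x 0, y 0, on the bay floor. Hood covers x 0 to 100 mm: inside 43 mm wide (1.5 mm spare each side, mouth a little flared), ceiling 39 mm above the bay floor; outside 62 mm wide, roof 55 mm above the counter. Rigid stop inside at x = 68 mm. The spare height (11 mm) is less than the lip, so a level pack cannot pass over the lip.
- charger_lip (a point): Middle of the top inner edge of the orange lip, at charger x = -60 mm, 12 mm above the bay floor; lip 8 mm thick, 34 mm wide. To pass it in or out, the pack is tilted, outer end raised 0.11 to 0.14 rad, inner bottom edge down on the bay floor, and slid along its length; going in, it is pushed a few mm against the spring, then lowered flat behind the lip.
- charger_contact (a joint): Travel (m) of the brass spring contact at the bay's inner end: 0 at the end of a seated pack (x = 60 mm, 4 to 12 mm above the bay floor), -0.0045 with no pack on it, up to +0.006 pushed in. It presses the pack towards the lip: 3 N when free, 5 N at 0, 0.4 N more per mm.
- charger_b: The other charger, the same shape, fixed; its pack is the right way round (teal cap at the lip) and must be left alone. Origin and axes as for the first.
- pack_b_center (a point): Centre of the other pack, seated correctly in the other charger; leave it alone.
- carton_green: White medicine carton with a green band, 130 x 70 x 45 mm. Loose bystander, leave it alone; origin at the centre of its underside.
- carton_blue: White medicine carton with a blue band, 110 x 60 x 35 mm. Loose bystander, leave it alone; origin at the centre of its underside.
- bowl: Steel bowl, 110 mm across, 45 mm high. Loose bystander, leave it alone; origin at the centre of its underside.
- pill_bottle: Amber pill jar, 44 mm across, 75 mm high. Loose bystander, leave it alone; origin at the centre of its underside.
- saline_bottle: Clear saline bottle with a blue cap, 56 mm across, 150 mm high. Loose bystander, leave it alone; origin at the centre of its underside.
- tape_roll: White roll of tape lying flat, 70 mm across, 25 mm high. Loose bystander, leave it alone; origin at the centre of its underside.
Not all that is in view belongs to the job. What is shaped like the part that bears pack_center but brown or red is not meant.

How it is judged:
By the outcome, as a careful person would: the job done as asked, in the order asked, and still so for the second after the job is handed in, with the robot touching nothing.
It also fails if it takes over 64 s, if anything falls off the work surface, if the arm or the gripper's body presses on something with over 40 N, if the wrist force passes 120 N, or if a joint passes its speed limit or range.

## Working session

There is one attempt and no reset: what is moved stays moved. The work goes in short steps, Python scripts to look and compute and a tool call to move; the robot and the scene stay as the last step left them, time stands still between calls to the robot, and variables do not carry over. Pictures are saved under pics/ and viewed, at most 10 in all, crops included, and the job is handed in when it is done.

Besides the shell and the picture viewer there is one more tool, called after ">>>" by a JSON object that holds its "fn" and its "kwargs", one argument or row to a line. servo_tool: Moves the arm, as the interface text tells. Its arguments: {"type":"object","properties":{"increments":{"type":"array"}},"required":["increments"]}

```bash
ls; mkdir -p pics
python3 - <<'E'
from plant import status,vision,job,r
import cv2,numpy as np
s=status.state();print(s)
for n in("top","scene"):
    im=vision.snapshot(n);cv2.imwrite(f"pics/{n}0.png",im[:,:,::-1]);print(n,vision.calibration(n))
print(vision.calibration("wrist"),r.nose_length)
E
```

```text
pics
{'time_s': 0.0, 'joint_positions': array([-1.36233234e+00,  3.78063377e-01,  7.96330649e-02,  1.27441551e+00,
        1.58927114e-05,  1.46048344e+00]), 'joint_vel': array([ 2.96150487e-05,  5.11542037e-04,  7.37717288e-04, -1.88916209e-05,
       -2.06767563e-04,  1.22116894e-03]), 'joint_efforts': array([-8.41342426e-04, -4.63607347e+01,  2.69873893e+01,  2.08638038e-02,
       -1.39248568e-04,  1.30968115e-05]), 'tcp_pos': array([ 0.18007865, -0.54540297,  0.24136346]), 'tool_rot': array([-3.09974964e+00, -4.98291037e-01,  1.32906816e-04]), 'wrist_force': array([-0.30476714, -0.6775739 ,  0.2704794 ]), 'wrist_torque': array([ 0.00743434, -0.01280048, -0.00124938]), 'grip_force': 0.0, 'gripper_width': 1.003096937071687}
top {'intrinsics': array([[544.57269352,   0.        , 320.78529506],
       [  0.        , 544.57269352, 238.51085497],
       [  0.        ,   0.        ,   1.        ]]), 'cam_to_world': array([[-0.01063543, -0.98731697,  0.15840481,  0.35732576],
       [-0.99969081,  0.01405918,  0.020509  , -0.01558668],
       [-0.02247592, -0.15813771, -0.98716123,  1.2
[... 342 characters left out ...]
322, -0.50268374,  0.51741729, -0.7049647 ],
       [ 0.016514  , -0.70601018, -0.70800912,  1.032311  ],
       [ 0.        ,  0.        ,  0.        ,  1.        ]])}
{'intrinsics': array([[371.64829954,   0.        , 319.01390504],
       [  0.        , 371.64829954, 242.5502483 ],
       [  0.        ,   0.        ,   1.        ]]), 'T_tool_cam': array([[-5.43814366e-04, -9.59610071e-01, -2.81332926e-01,
         7.23710781e-02],
       [ 9.99999499e-01, -2.85263826e-04, -9.59973141e-04,
        -2.99882647e-04],
       [ 8.40945788e-04, -2.81333307e-01,  9.59609745e-01,
        -1.31848325e-01],
       [ 0.00000000e+00,  0.00000000e+00,  0.00000000e+00,
         1.00000000e+00]])} 0.011
```

View pics/top0.png

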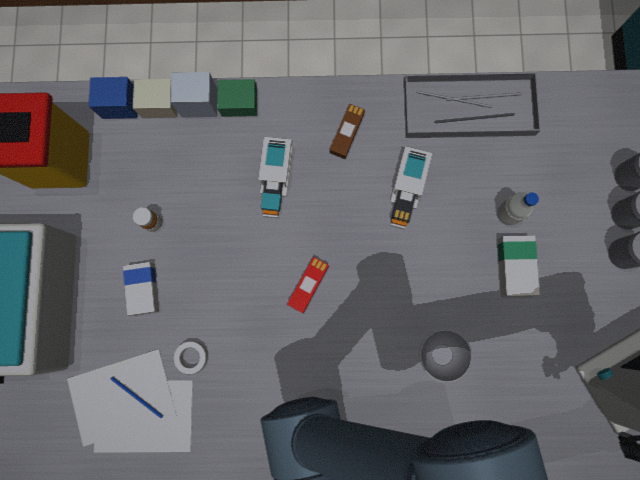

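View pics/scene0.png

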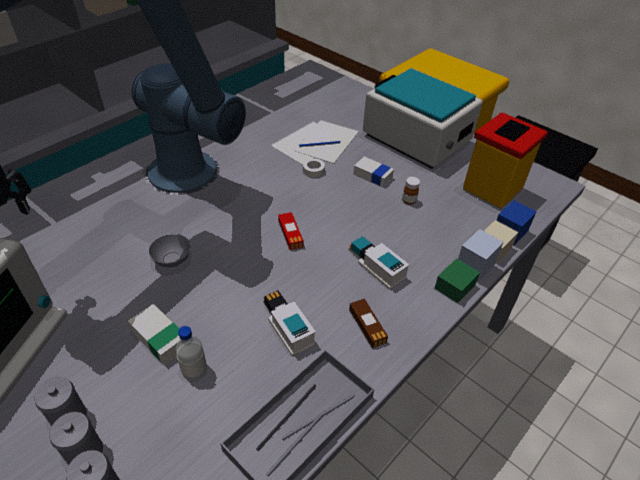

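The top view shows two white chargers: (411,187) with brass at its orange lip at (402,220), and (275,175) with the teal cap at its lip at (271,212). The brown pack (347,130) and red pack (308,284) are loose lookalikes. The charger at (411,187) fits the description, and I'll confirm that in an enlarged crop.

```bash
cat > h.py <<'E'
import numpy as np,cv2
from scipy.spatial.transform import Rotation as R
from plant import status,vision,r
def px2w(name,u,v,z,pose=None):
    c=vision.calibration(name);K=c["intrinsics"]
    a=np.array([(u-K[0,2])/K[0,0],(v-K[1,2])/K[1,1]])
    if name=="wrist":
        t=np.hypot(*a);d=np.r_[a*np.sin(t)/max(t,1e-9),np.cos(t)]
        T=np.eye(4);T[:3,:3]=R.from_rotvec(pose[1]).as_matrix();T[:3,3]=pose[0];T=T@c["T_tool_cam"]
    else: d=np.r_[a,1];T=c["cam_to_world"]
    d=T[:3,:3]@d;return T[:3,3]+d*(z-T[2,3])/d[2]
def w2px(p,pose):  # wrist
    c=vision.calibration("wrist");K=c["intrinsics"]
    T=np.eye(4);T[:3,:3]=R.from_rotvec(pose[1]).as_matrix();T[:3,3]=pose[0];T=T@c["T_tool_cam"]
    q=T[:3,:3].T@(np.asarray(p)-T[:3,3]);t=np.arctan2(np.hypot(q[0],q[1]),q[2]);n=np.hypot(q[0],q[1])
    return K[:2,2]+K[0,0]*t*q[:2]/n
E
python3 - <<'E'
from h import *
im=cv2.imread("pics/top0.png")[140:235,355:465];cv2.imwrite("pics/c1.png",cv2.resize(im,None,fx=6,fy=6,interpolation=cv2.INTER_CUBIC))
print(R.from_rotvec(status.state()["tool_rot"]).as_matrix().round(3))
print(px2w("top",400,223,.024),px2w("top",417,152,.055))
E
```

```text
[[ 0.95   0.313 -0.   ]
 [ 0.313 -0.95   0.002]
 [ 0.    -0.002 -1.   ]]
[ 0.58201912 -0.16779851  0.024     ] [ 0.73576763 -0.20681665  0.055     ]
```

View pics/c1.png

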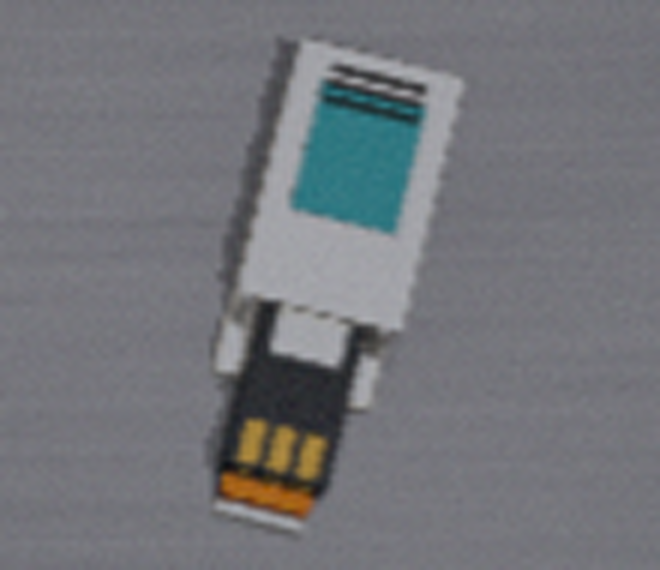

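Confirmed: the charger at (411,187) has three brass strips at its orange lip. Moving over it.

>>> {"fn": "servo_tool", "kwargs": {
  "increments": [
    [1,43,37,0,-0.057],
    [1,43,37,0,-0.057],
    [1,43,37,0,-0.057],
    [1,43,37,0,-0.057],
    [1,43,37,0,-0.057],
    [1,43,37,0,-0.057],
    [1,43,37,0,-0.057],
    [1,43,37,0,-0.057],
    [1,43,37,0,-0.057],
    [1,43,37,0,-0.057]
  ]
}}

```text
time_s: 1.1
tcp_pos: [0.5603, -0.2181, 0.2419]
tool_rot: [-3.116, 0.397, 0.001]
wrist_force: [0.7, -1.2, -0.0]
gripper_width: 1.0
grip_force: 0.0
```

Run:
```python
from h import *
s=status.state();im=vision.snapshot("wrist");print(s["tcp_pos"],R.from_rotvec(s["tool_rot"]).as_matrix()[:,0],s["joint_positions"],s["joint_vel"].round(2))
np.save("pose1.npy",[s["tcp_pos"],s["tool_rot"]])
cv2.imwrite("pics/w1.png",im[:,:,::-1])
```

```text
[ 0.5602817  -0.21814903  0.24189205] [ 9.68061937e-01 -2.50709863e-01 -8.06909518e-04] [-4.76637326e-01  4.33599015e-01  1.64613635e-01  1.30257711e+00
 -2.69947529e-04  2.91836895e+00] [ 0.8   0.47  0.71  0.23 -0.01  1.36]
```

View pics/w1.png

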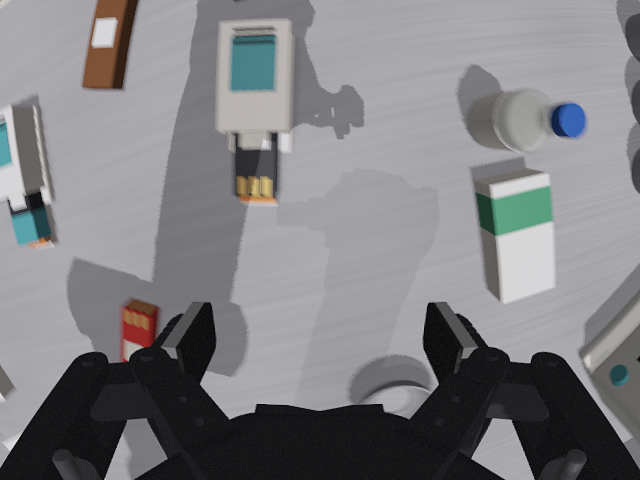

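The wrist view is blurred by the arm still moving. It shows the charger with its hood at (255,75) and lip at (257,198). I'll settle, step back, go lower and look again.

>>> {"fn": "servo_tool", "kwargs": {
  "increments": [
    [1,-20,5,-20,0],
    [1,-20,5,-20,0],
    [1,-20,5,-20,0],
    [1,0,0,0,0],
    [1,0,0,0,0],
    [1,0,0,0,0]
  ]
}}

```text
time_s: 1.75
tcp_pos: [0.5011, -0.206, 0.1838]
tool_rot: [3.116, -0.394, 0.005]
wrist_force: [0.4, 0.8, -0.3]
gripper_width: 1.001
grip_force: 0.0
```

Run:
```python
from h import *
s=status.state();im=vision.snapshot("wrist");print(s["tcp_pos"],R.from_rotvec(s["tool_rot"]).as_matrix()[:,0],s["joint_positions"],s["joint_vel"].round(2))
np.save("pose1.npy",[s["tcp_pos"],s["tool_rot"]])
cv2.imwrite("pics/w2.png",im[:,:,::-1]);c=im[0:330,180:480,::-1]
cv2.imwrite("pics/w2c.png",cv2.resize(im[0:300,140:520,::-1],None,fx=2,fy=2,interpolation=cv2.INTER_CUBIC))
```

```text
[ 0.50108592 -0.20603716  0.1837764 ] [ 0.9685715  -0.24871126  0.00345905] [-5.07235593e-01  3.30601588e-01 -1.39856408e-01  1.09677483e+00
  4.57665000e-05  2.88570964e+00] [ 0.    0.    0.02 -0.   -0.    0.  ]
```

View pics/w2c.png

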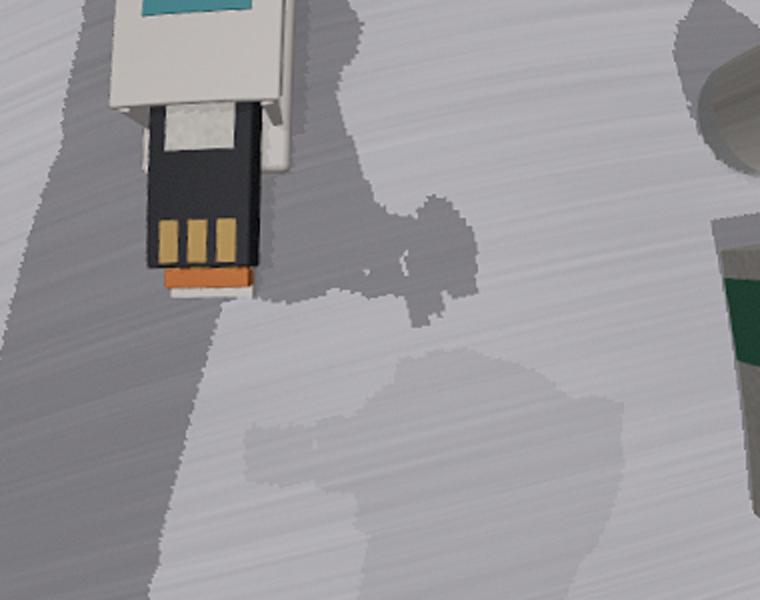

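The crop shows the pack's brass-end top corners at crop (148,266) and (258,266), the hood roof's front corners at (110,105) and (279,100), and the lip's outer edge at (165,288) and (252,287).

Run:
```python
from h import *
p=np.load("pose1.npy")
f=lambda u,v,z:px2w("wrist",140+u/2,v/2,z,p)[:2]
for n,a,b,z in(("packend",(148,266),(258,266),.04),("packhood",(150,110),(261,110),.04),("hood",(110,105),(279,100),.055),("lip",(165,288),(252,287),.024)):
    A,B=f(*a,z),f(*b,z);d=A-B;print(n,((A+B)/2).round(4),np.linalg.norm(d).round(4),"yaw",(np.arctan2(d[1],d[0])-np.pi/2).round(4))
print("top: hoodmid",sum(px2w("top",355+u/6,140+v/6,.055) for u,v in((240,297),(403,331)))/2,"lip",sum(px2w("top",355+u/6,140+v/6,.024) for u,v in((217,500),(315,520)))/2)
```

```text
packend [ 0.5897 -0.1683] 0.0421 yaw -0.2925
packhood [ 0.6474 -0.1843] 0.0424 yaw -0.3217
hood [ 0.6477 -0.1829] 0.0615 yaw -0.2978
lip [ 0.5818 -0.165 ] 0.0352 yaw -0.2759
top: hoodmid [ 0.6442908  -0.18486636  0.055     ] lip [ 0.57751023 -0.16614972  0.024     ]
```

>>> {"fn": "servo_tool", "kwargs": {
  "increments": [
    [1,23,6.3,-14,0],
    [1,23,6.3,-14,0],
    [1,23,6.3,-14,0],
    [1,23,6.3,-14,0],
    [1,22.6,6,-14,0],
    [1,0,0,0,0],
    [1,0,0,0,0]
  ]
}}

```text
time_s: 2.5
tcp_pos: [0.615, -0.174, 0.1127]
tool_rot: [3.116, -0.392, 0.001]
wrist_force: [-0.6, -1.0, -0.0]
gripper_width: 1.007
grip_force: 0.0
```

Run:
```python
from h import *
s=status.state();im=vision.snapshot("wrist");print(s["tcp_pos"],R.from_rotvec(s["tool_rot"]).as_matrix()[:,0],s["joint_positions"],s["joint_vel"].round(2))
np.save("pose2.npy",[s["tcp_pos"],s["tool_rot"]])
cv2.imwrite("pics/w3.png",im[:,:,::-1])
```

```text
[ 0.6149647  -0.17402704  0.11265127] [ 9.68772956e-01 -2.47947855e-01  9.05654682e-04] [-3.74807939e-01  5.66452701e-01  4.13143103e-02  1.04469901e+00
 -3.70219966e-04  3.01734625e+00] [-0.01 -0.03 -0.02  0.   -0.    0.  ]
```

View pics/w3.png

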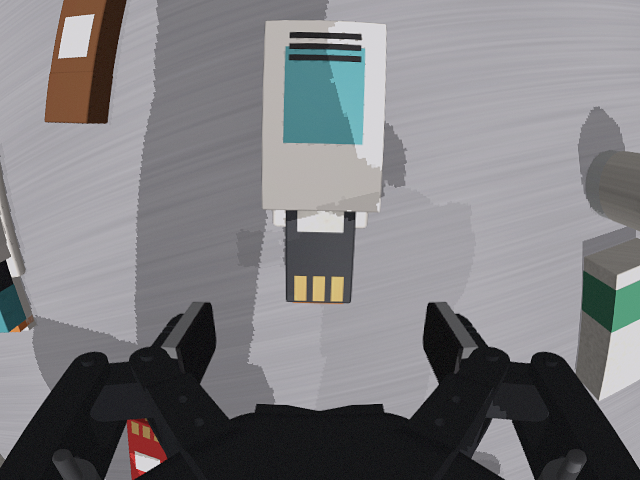

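The wrist view is clear. The hood roof corners are at (262,209), (380,211), (265,22) and (386,24), and the pack's end corners at (286,302) and (351,302).

Run:
```python
from h import *
p=np.load("pose2.npy")
f=lambda u,v,z:px2w("wrist",u,v,z,p)[:2]
hf=(f(262,209,.055)+f(380,211,.055))/2;hb=(f(265,22,.055)+f(386,24,.055))/2;pe=(f(286,302,.04)+f(351,302,.04))/2
print(hf,hb,pe,np.linalg.norm(f(262,209,.055)-f(380,211,.055)),np.linalg.norm(hb-hf),np.linalg.norm(f(286,302,.04)-f(351,302,.04)),np.linalg.norm(hf-pe))
for a,b in((hf,hb),(pe,hf),(pe,hb)):print(np.arctan2(*(b-a)[::-1]))
d=f(262,209,.055)-f(380,211,.055);print(np.arctan2(d[1],d[0])-np.pi/2)
d=f(286,302,.04)-f(351,302,.04);print(np.arctan2(d[1],d[0])-np.pi/2)
```

```text
[ 0.64807383 -0.18276128] [ 0.74306016 -0.20947376] [ 0.59042881 -0.16653107] 0.06181996286471764 0.09867096337841871 0.03957256493233047 0.05988628951346313
-0.2741438016002099
-0.27444961501910903
-0.27425930581439006
-0.26798016136231295
-0.25068745658070446
```

>>> {"fn": "servo_tool", "kwargs": {
  "increments": [
    [1,1.2,0.1,-20,-0.025],
    [1,0,0,-22,0],
    [1,0,0,-22,0],
    [1,0,0,-16,0],
    [1,0,0,-7,0],
    [1,0,0,0,0],
    [1,0,0,0,0]
  ]
}}

```text
time_s: 3.25
tcp_pos: [0.6157, -0.1742, 0.0267]
tool_rot: [3.111, -0.433, 0.003]
wrist_force: [0.2, 0.6, 0.7]
gripper_width: 1.001
grip_force: 0.0
```

>>> {"fn": "servo_tool", "kwargs": {
  "increments": [
    [1,0.4,0.2,-2,0],
    [0.3,0,0,0,0],
    [0,0,0,0,0],
    [0,0,0,0,0],
    [0,0,0,0,0],
    [0,0,0,0,0],
    [0,0,0,0,0],
    [0,0,0,0,0]
  ]
}}

```text
time_s: 4.05
tcp_pos: [0.6155, -0.1739, 0.0238]
tool_rot: [3.111, -0.433, 0.0]
wrist_force: [-2.1, -1.1, 6.1]
gripper_width: 0.458
grip_force: 62.3
```

>>> {"fn": "servo_tool", "kwargs": {
  "increments": [
    [0,0,0,3,0],
    [0,0,0,3,0],
    [0,0,0,3,0],
    [0,0,0,2,0],
    [0,0,0,1,0],
    [0,0,0,0,0]
  ]
}}

```text
time_s: 4.65
tcp_pos: [0.6155, -0.1731, 0.035]
tool_rot: [-3.111, 0.432, 0.0]
wrist_force: [4.0, -0.4, -9.6]
gripper_width: 0.455
grip_force: 61.5
```

>>> {"fn": "servo_tool", "kwargs": {
  "increments": [
    [0,0,0,1,0],
    [0,0,0,1,0],
    [0,0,0,1,0],
    [0,0,0,1,0],
    [0,0,0,0,0]
  ]
}}

```text
time_s: 5.15
tcp_pos: [0.6136, -0.1725, 0.0371]
tool_rot: [-3.11, 0.432, 0.007]
wrist_force: [5.2, -0.7, -17.2]
gripper_width: 0.452
grip_force: 63.6
```

Run:
```python
from h import *
im=vision.snapshot("scene");cv2.imwrite("pics/s2.png",cv2.resize(im[260:380,220:360,::-1],None,fx=5,fy=5,interpolation=cv2.INTER_CUBIC))
```

```text
(no output)
```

View pics/s2.png

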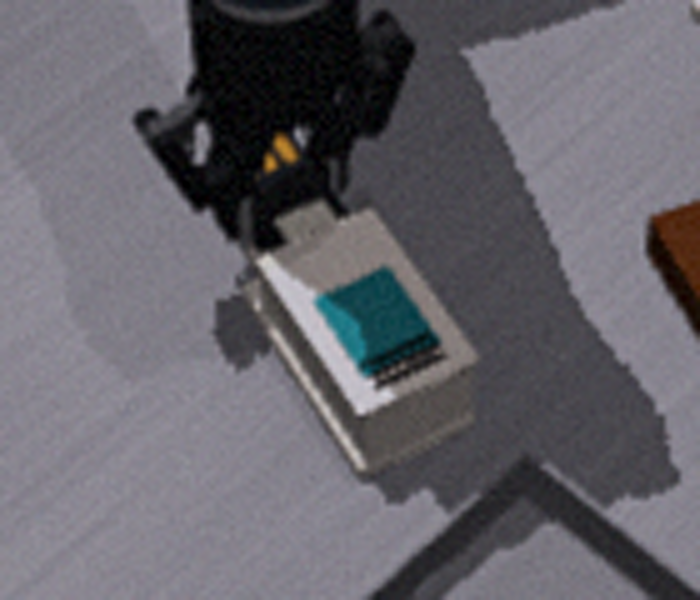

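The scene crop shows the pack still under the hood, gripped, with its brass visible at crop (285,152). Lifting on.

>>> {"fn": "servo_tool", "kwargs": {
  "increments": [
    [0,0,0,2,0],
    [0,0,0,2,0],
    [0,0,0,1,0],
    [0,0,0,0,0]
  ]
}}

```text
time_s: 5.6
tcp_pos: [0.6127, -0.1723, 0.0425]
tool_rot: [-3.11, 0.432, 0.009]
wrist_force: [0.5, 1.7, -18.9]
gripper_width: 0.455
grip_force: 62.7
```

>>> {"fn": "servo_tool", "kwargs": {
  "increments": [
    [0,0,0,-1.5,0],
    [0,-3,0.8,0,0],
    [0,-4.8,1.4,0.5,0],
    [0,-4.8,1.4,0.5,0],
    [0,-4.8,1.4,0.6,0],
    [0,0,0,0,0]
  ]
}}

```text
time_s: 6.2
tcp_pos: [0.5992, -0.1691, 0.0464]
tool_rot: [3.11, -0.433, 0.006]
wrist_force: [0.5, -1.2, -7.7]
gripper_width: 0.458
grip_force: 63.6
```

>>> {"fn": "servo_tool", "kwargs": {
  "increments": [
    [0,-8,2.2,0.8,0],
    [0,-8,2.2,1,0],
    [0,-8,2.2,1,0],
    [0,-8,2.2,1,0],
    [0,-8,2.2,1,0],
    [0,-8,2.2,1,0],
    [0,-5,1.4,1,0],
    [0,0,0,0,0]
  ]
}}

```text
time_s: 7.0
tcp_pos: [0.5441, -0.1535, 0.0513]
tool_rot: [-3.112, 0.433, 0.001]
wrist_force: [-0.2, 0.8, -2.6]
gripper_width: 0.458
grip_force: 64.4
```

>>> {"fn": "servo_tool", "kwargs": {
  "increments": [
    [0,-4,1.1,15,0],
    [0,0,0,25,0],
    [0,0,0,25,0],
    [0,0,0,20,0.14],
    [0,0,0,0,0.14],
    [0,0,0,0,0.14],
    [0,0,0,0,0.14],
    [0,0,0,0,0.14],
    [0,0,0,0,0.14],
    [0,0,0,0,0.14]
  ]
}}

```text
time_s: 8.0
tcp_pos: [0.5415, -0.153, 0.1374]
tool_rot: [2.945, 1.091, 0.001]
wrist_force: [0.3, -0.4, -1.7]
gripper_width: 0.456
grip_force: 64.4
```

>>> {"fn": "servo_tool", "kwargs": {
  "increments": [
    [0,0,0,0,0.14],
    [0,0,0,0,0.14],
    [0,0,0,0,0.14],
    [0,0,0,0,0.14],
    [0,0,0,0,0.14],
    [0,0,0,0,0.14],
    [0,0,0,0,0.14],
    [0,0,0,0,0.14],
    [0,0,0,0,0.14],
    [0,0,0,0,0.14]
  ]
}}

```text
time_s: 9.0
tcp_pos: [0.5416, -0.153, 0.1375]
tool_rot: [1.549, 2.731, 0.0]
wrist_force: [0.0, 0.0, -2.6]
gripper_width: 0.455
grip_force: 64.4
```

>>> {"fn": "servo_tool", "kwargs": {
  "increments": [
    [0,0,0,0,0.14],
    [0,0,0,0,0.14],
    [0,0,0,0,0.14],
    [0,0,0,0,0.14],
    [0,0,0,0,0],
    [0,0,0,0,0]
  ]
}}

```text
time_s: 9.6
tcp_pos: [0.5415, -0.1529, 0.137]
tool_rot: [0.748, 3.05, -0.0]
wrist_force: [-0.4, -0.5, -2.7]
gripper_width: 0.458
grip_force: 64.4
```

Run:
```python
from h import *
s=status.state();x=R.from_rotvec(s["tool_rot"]).as_matrix()[:,0];print(s["tcp_pos"],np.arctan2(x[1],x[0])-np.pi+.274,s["joint_positions"],s["wrist_force"],s["wrist_torque"])
```

```text
[ 0.54145119 -0.15289006  0.1370175 ] -0.2066674616785824 [-3.88028278e-01  4.02824516e-01 -1.59313588e-01  1.00750588e+00
  1.39843938e-04  9.26391246e-02] [-0.38752119 -0.46770105 -2.67552802] [-0.03371908 -0.02325293 -0.02890382]
```

>>> {"fn": "servo_tool", "kwargs": {
  "increments": [
    [0,0,0,0,0.104],
    [0,0,0,0,0.103],
    [0,0,0,0,0],
    [0,0,0,0,0]
  ]
}}

```text
time_s: 10.0
tcp_pos: [0.5411, -0.1528, 0.1364]
tool_rot: [0.429, 3.112, 0.0]
wrist_force: [0.6, -0.2, -2.5]
gripper_width: 0.458
grip_force: 64.4
```

```bash
cat > m.py <<'E'
from h import *
import sys
s=status.state();x=R.from_rotvec(s["tool_rot"]).as_matrix()[:,0];print(s["tcp_pos"],np.arctan2(x[1],x[0])-np.pi+.274)
np.save("pose3.npy",[s["tcp_pos"],s["tool_rot"]])
w=vision.snapshot("wrist");t=vision.snapshot("top");c=vision.snapshot("scene")
for n,i in zip("wtc",(w,t,c)):cv2.imwrite(f"pics/{sys.argv[1]}_{n}.png",i[:,:,::-1])
rs=lambda i,a,b:cv2.resize(i,(a,b),interpolation=cv2.INTER_CUBIC)
W=rs(w[0:360,160:480],533,600)
T=rs(t[140:250,350:447],266,300);C=rs(c[255:355,225:315],267,300)
cv2.imwrite(f"pics/{sys.argv[1]}.png",np.hstack([W,np.vstack([T,rs(C,266,300)])])[:,:,::-1])
E
python3 m.py m1
```

```text
[ 0.54113725 -0.15275559  0.13644918] -0.00014134500089824087
```

View pics/m1.png

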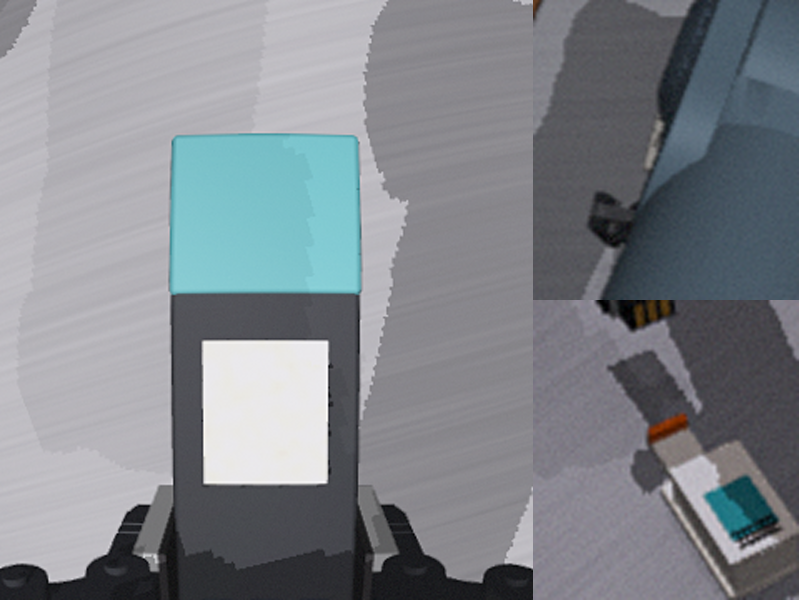

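The wrist part of the mosaic shows the pack held with its label up and the teal end towards the robot. The cap corners are at mosaic (172,137), (358,135), (171,293) and (360,293). The scene part shows the brass end at (650,315) pointing at the empty charger.

```bash
cat > fit.py <<'E'
from h import *
from scipy.optimize import least_squares
p=np.load("pose3.npy");Rt=R.from_rotvec(p[1]).as_matrix();p0=p[0]
# pack axis coords: a along from teal end (m) ; tool: +x -> teal end
ob=[(172,137,0,1),(358,135,0,-1),(171,293,.036,1),(360,293,.036,-1)]
px=np.array([(160+u*320/533,v*.6) for u,v,_,_ in ob])
def pts(q,sg=1):
    X,Y,Z,th,ps=q  # top-of-teal-end midpoint in tool frame, pitch, yaw
    ax=np.array([-np.cos(th)*np.cos(ps),-np.cos(th)*np.sin(ps),np.sin(th)]) # toward brass; +th: brass lower (tool z down)
    si=np.array([-np.sin(ps),np.cos(ps),0])
    return lambda a,s:p0+Rt@(np.array([X,Y,Z])+a*ax+sg*s*.02*si)
def run(sg):
    f=lambda q:np.ravel([w2px(pts(q,sg)(a,s),p) for _,_,a,s in ob]-px)
    return least_squares(f,[.09,0,-.015,-.1,0],x_scale=[.01,.01,.01,.1,.1])
for sg in(1,-1):
    o=run(sg);print(sg,o.cost,o.x.round(4))
    if o.cost<50:
        g=pts(o.x,sg);print("teal top",g(0,0),"brass top",g(.12,0))
E
python3 fit.py
```

```text
1 2.4724685586185764 [9.2300e-02 8.0000e-04 6.3000e-03 3.3987e+00 3.1378e+00]
teal top [ 0.4524687  -0.12698673  0.13014479] brass top [ 0.56429843 -0.1579875   0.16069091]
-1 2.4724685586114967 [ 0.0923  0.0008  0.0063 -0.2571 -0.0038]
teal top [ 0.4524687  -0.12698673  0.13014479] brass top [ 0.56429842 -0.1579875   0.16069091]
```

The fit puts the brass end about 0.24 rad up, with the grip 32 mm from the pack's centre. I'll flatten it against bare counter first.

>>> {"fn": "servo_tool", "kwargs": {
  "increments": [
    [0,-10,2.7,-25,0],
    [0,-9,2.7,-25,0],
    [0,0,0,-25,0],
    [0,0,0,-20,0],
    [0,0,0,-5,0],
    [0,0,0,-5,0],
    [0,0,0,-4,0],
    [0,0,0,-3,0],
    [0,0,0,-3,0],
    [0,0,0,0,0]
  ]
}}

```text
time_s: 11.15
tcp_pos: [0.5251, -0.1483, 0.0236]
tool_rot: [0.424, 3.107, -0.001]
wrist_force: [1.4, 0.2, 5.3]
gripper_width: 0.454
grip_force: 65.5
```

>>> {"fn": "servo_tool", "kwargs": {
  "increments": [
    [0,0,0,-3,0],
    [0,0,0,-3,0],
    [0,0,0,-3,0],
    [0,0,0,0,0],
    [0,0,0,0,0]
  ]
}}

```text
time_s: 11.65
tcp_pos: [0.527, -0.1491, 0.0154]
tool_rot: [0.423, 3.103, -0.003]
wrist_force: [4.7, -1.2, 5.0]
gripper_width: 0.456
grip_force: 65.6
```

>>> {"fn": "servo_tool", "kwargs": {
  "increments": [
    [0,0,0,-2,0],
    [0,0,0,-1,0],
    [0,0,0,0,0],
    [0,0,0,0,0]
  ]
}}

```text
time_s: 12.05
tcp_pos: [0.5271, -0.1492, 0.0128]
tool_rot: [0.423, 3.103, -0.003]
wrist_force: [4.8, -1.1, 11.3]
gripper_width: 0.456
grip_force: 66.6
```

>>> {"fn": "servo_tool", "kwargs": {
  "increments": [
    [0,0,0,15,0],
    [0,0,0,20,0],
    [0,0,0,8,0],
    [0,20,-5.7,0,0],
    [0,20,-5.7,0,0],
    [0,20,-5.7,0,0],
    [0,16,-4.5,0,0],
    [0,10,-2.8,0,0],
    [0,0,0,0,0],
    [0,0,0,0,0]
  ]
}}

```text
time_s: 13.05
tcp_pos: [0.6072, -0.1715, 0.0516]
tool_rot: [-0.424, -3.111, -0.001]
wrist_force: [0.5, -0.3, -1.8]
gripper_width: 0.459
grip_force: 65.0
```

>>> {"fn": "servo_tool", "kwargs": {
  "increments": [
    [0,6,-1.9,-4,0],
    [0,5,-1.6,-4,0],
    [0,0,0,-4,0],
    [0,0,0,-2,0],
    [0,0,0,-2,0],
    [0,0,0,0,0],
    [0,0,0,0,0]
  ]
}}

```text
time_s: 13.75
tcp_pos: [0.6186, -0.1751, 0.0367]
tool_rot: [-0.424, -3.112, -0.0]
wrist_force: [-2.8, 1.4, 4.1]
gripper_width: 0.456
grip_force: 65.5
```

>>> {"fn": "servo_tool", "kwargs": {
  "increments": [
    [0,0,0,-2,0],
    [0,0,0,-1.5,0],
    [0,0,0,-1.5,0],
    [0,0,0,0,0]
  ]
}}

```text
time_s: 14.15
tcp_pos: [0.6202, -0.1755, 0.0343]
tool_rot: [0.423, 3.11, -0.001]
wrist_force: [-4.3, 2.3, 15.7]
gripper_width: 0.455
grip_force: 68.1
```

>>> {"fn": "servo_tool", "kwargs": {
  "increments": [
    [0,-1,0.3,-2,0],
    [0,-0.5,0.1,-2,0],
    [0,0,0,-1,0],
    [0,0,0,0,0]
  ]
}}

```text
time_s: 14.55
tcp_pos: [0.6219, -0.176, 0.0311]
tool_rot: [0.422, 3.103, -0.002]
wrist_force: [-0.3, 1.8, 17.8]
gripper_width: 0.455
grip_force: 69.6
```

>>> {"fn": "servo_tool", "kwargs": {
  "increments": [
    [0,2,-0.5,0,0],
    [0,2,-0.5,-0.2,0],
    [0,2,-0.5,-0.2,0],
    [0,0,0,0,0]
  ]
}}

```text
time_s: 14.95
tcp_pos: [0.624, -0.1766, 0.0288]
tool_rot: [0.424, 3.111, -0.001]
wrist_force: [-5.7, 1.4, 17.1]
gripper_width: 0.46
grip_force: 70.1
```

```bash
sed -i 's/T=rs(t.*/T=rs(t[140:250,350:447],266,300);C=rs(c[255:355,225:315],267,300)/' m.py; python3 m.py m2
python3 - <<'E'
from h import *
p=np.load("pose3.npy");d=p[0]-[.648,-.1828,0];print("charger xy",d[0]*.9627-d[1]*.2706,d[0]*.2706+d[1]*.9627,p[0])
E
```

```text
[ 0.62399701 -0.17658558  0.02878429] 0.0032600953357473372
charger xy -0.024789302762367075 -0.0005125909396267682 [ 0.62399701 -0.17658558  0.02878429]
```

View pics/m2.png

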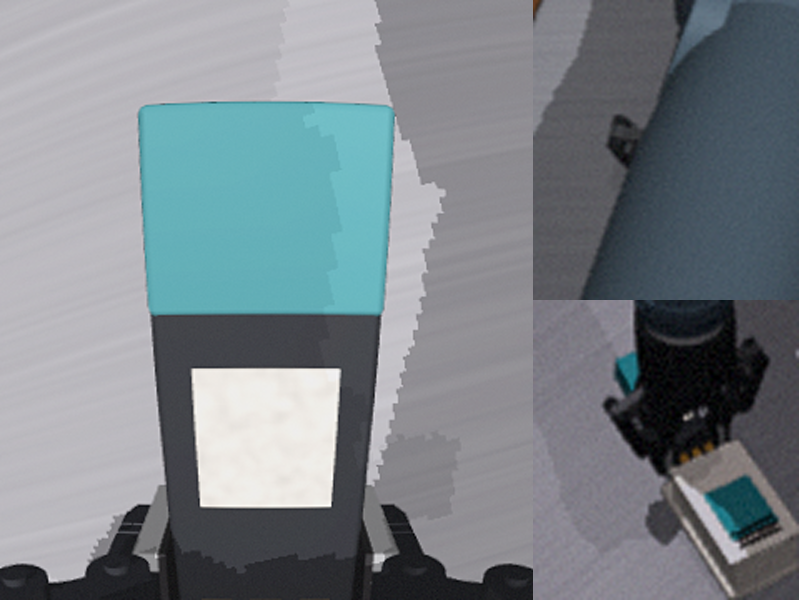

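The wrist view shows the teal end raised towards the camera, with cap corners at (139,108), (394,108), (149,314) and (383,314). The scene crop shows the brass at (697,452), at the hood mouth.

```bash
sed -i 's/^ob=.*/ob=[(139,108,0,1),(394,108,0,-1),(149,314,.036,1),(383,314,.036,-1)]/; s/\[.09,0,-.015,-.1,0\]/[.09,0,-.02,.1,0]/' fit.py
cat >> fit.py <<'E'
B=g(.12,0)
for n,q in(("teal",g(0,0)),("brass",B)):
    d=q-[.648,-.1828,0];print(n,"charger x,y,ztop",d[0]*.9627-d[1]*.2706,d[0]*.2706+d[1]*.9627,q[2])
E
python3 fit.py
```

```text
1 3.5686480178544304 [ 9.1100e-02  1.0000e-03 -3.4500e-02  2.8891e+00  3.1424e+00]
teal top [ 0.53645065 -0.15122791  0.0630806 ] brass top [ 0.64843803 -0.18242858  0.03332584]
-1 3.568648018281792 [ 0.0911  0.001  -0.0345  0.2525  0.0009]
teal top [ 0.53645067 -0.15122792  0.06308064] brass top [ 0.648438   -0.18242857  0.03332568]
teal charger x,y,ztop -0.11593194832052657 0.0002091946771556573 0.06308064358234236
brass charger x,y,ztop 0.0003211481296600207 0.0004761012033057624 0.033325680453481644
```

>>> {"fn": "servo_tool", "kwargs": {
  "increments": [
    [0,0,0,0.8,0],
    [0,3,-0.8,0.2,0],
    [0,3,-0.8,0,0],
    [0,2.5,-0.8,0,0],
    [0,0,0,0,0],
    [0,0,0,0,0]
  ]
}}

```text
time_s: 15.7
tcp_pos: [0.6315, -0.1786, 0.028]
tool_rot: [-0.424, -3.112, 0.0]
wrist_force: [-5.9, 1.4, 8.8]
gripper_width: 0.454
grip_force: 69.0
```

>>> {"fn": "servo_tool", "kwargs": {
  "increments": [
    [1,0,0,0,0],
    [1,0,0,0,0],
    [1,0,0,0,0],
    [1,0,0,0,0],
    [1,0,0,0,0],
    [1,0,0,0,0]
  ]
}}

```text
time_s: 16.3
tcp_pos: [0.632, -0.1787, 0.0267]
tool_rot: [-0.424, -3.113, -0.0]
wrist_force: [0.4, 0.4, -0.1]
gripper_width: 0.996
grip_force: 0.0
```

>>> {"fn": "servo_tool", "kwargs": {
  "increments": [
    [1,-10,2.8,5,0],
    [1,-15,4.2,5,0],
    [1,-15,4.2,3,0],
    [1,-15,4.2,0,0],
    [1,-12,3.4,0,0],
    [1,-6,1.7,0,0],
    [1,0,0,0,0],
    [1,0,0,0,0]
  ]
}}

```text
time_s: 17.1
tcp_pos: [0.5595, -0.1584, 0.0402]
tool_rot: [0.424, 3.112, -0.0]
wrist_force: [-0.3, -0.1, 0.1]
gripper_width: 0.998
grip_force: 0.0
```

```bash
python3 m.py m3
python3 - <<'E'
from h import *
p=np.load("pose3.npy");d=p[0]-[.648,-.1828,0];print("charger xy",d[0]*.9627-d[1]*.2706,d[0]*.2706+d[1]*.9627,p[0])
# teal blob extents in the wrist image
im=cv2.imread("pics/m3_w.png");h=cv2.cvtColor(im,cv2.COLOR_BGR2HSV);m=cv2.inRange(h,(80,80,60),(100,255,255));n,l,st,c=cv2.connectedComponentsWithStats(m)
for i in range(1,n):
    if st[i,4]>2000: print(st[i],cv2.approxPolyDP(cv2.findContours((l==i).astype('uint8'),0,2)[0][0],4,True).reshape(-1,2).tolist())
E
```

```text
[ 0.55947097 -0.15842241  0.04017507] 0.0031568003693740465
charger xy -0.09182347644534518 -0.0004876501128640784 [ 0.55947097 -0.15842241  0.04017507]
[  259   265   120   114 12606] [[269, 266], [259, 305], [268, 376], [368, 377], [378, 311], [368, 266]]
```

```bash
sed -i 's/^ob=.*/ob=[((259-160)*533\/320,308\/.6,0,1),((378-160)*533\/320,308\/.6,0,-1),((268-160)*533\/320,376\/.6,.036,1),((368-160)*533\/320,376\/.6,.036,-1)]/; s/\[.09,0,-.02,.1,0\]/[.02,0,-.02,.1,0]/' fit.py;python3 fit.py
```

```text
1 190.41862387008234 [ 2.1000e-03  4.0000e-04  7.9000e-03 -1.8947e+00  3.1439e+00]
-1 0.12382443848556877 [ 0.0155  0.0005 -0.0203  0.2395  0.0039]
teal top [ 0.54467612 -0.1537803   0.06043649] brass top [ 0.65690768 -0.1854111   0.03208919]
teal charger x,y,ztop -0.10732263027700334 -2.2180600337668582e-05 0.060436489227864494
brass charger x,y,ztop 0.009281988174112379 -0.00010328724706411231 0.032089193735627686
```

>>> {"fn": "servo_tool", "kwargs": {
  "increments": [
    [0.4,0,0,0,0],
    [0,0,0,0,0],
    [0,0,0,0,0],
    [0,0,0,0,0],
    [0,0,0,0,0],
    [0,0,0,0,0],
    [0,0,0,0,0]
  ]
}}

```text
time_s: 17.95
tcp_pos: [0.5593, -0.1583, 0.0399]
tool_rot: [0.424, 3.112, 0.0]
wrist_force: [-0.3, 0.2, 1.4]
gripper_width: 0.451
grip_force: 63.1
```

>>> {"fn": "servo_tool", "kwargs": {
  "increments": [
    [0,3.9,-1.1,-0.5,0],
    [0,3.9,-1.1,-0.8,0],
    [0,3.9,-1.1,-0.8,0],
    [0,3.9,-1.1,-0.8,0],
    [0,0,0,0,0]
  ]
}}

```text
time_s: 18.45
tcp_pos: [0.5745, -0.1626, 0.0372]
tool_rot: [-0.424, -3.112, -0.0]
wrist_force: [-3.9, 1.4, 4.5]
gripper_width: 0.454
grip_force: 63.6
```

Going in smoothly. Continuing.

>>> {"fn": "servo_tool", "kwargs": {
  "increments": [
    [0,4.8,-1.35,-0.4,0],
    [0,4.8,-1.35,-0.4,0],
    [0,4.8,-1.35,-0.4,0],
    [0,4.8,-1.35,-0.3,0],
    [0,0,0,0,0]
  ]
}}

```text
time_s: 18.95
tcp_pos: [0.594, -0.1681, 0.0358]
tool_rot: [-0.424, -3.113, 0.0]
wrist_force: [-2.6, 0.9, 4.7]
gripper_width: 0.459
grip_force: 63.5
```

>>> {"fn": "servo_tool", "kwargs": {
  "increments": [
    [0,4,-1.1,-0.2,0],
    [0,4,-1.1,-0.2,0],
    [0,4,-1.1,-0.2,0],
    [0,0,0,0,0]
  ]
}}

```text
time_s: 19.35
tcp_pos: [0.6055, -0.1713, 0.0355]
tool_rot: [-0.424, -3.112, -0.0]
wrist_force: [-5.2, 0.8, 8.2]
gripper_width: 0.456
grip_force: 64.1
```

>>> {"fn": "servo_tool", "kwargs": {
  "increments": [
    [0,2.5,-0.7,-0.3,0],
    [0,2.5,-0.7,-0.2,0],
    [0,0,0,0,0],
    [0,0,0,0,0]
  ]
}}

```text
time_s: 19.75
tcp_pos: [0.6074, -0.1718, 0.0336]
tool_rot: [-0.424, -3.106, -0.001]
wrist_force: [-8.9, 2.1, 7.8]
gripper_width: 0.457
grip_force: 63.6
```

>>> {"fn": "servo_tool", "kwargs": {
  "increments": [
    [0,3,-0.8,0,0],
    [0,3,-0.8,0,0],
    [0,2,-0.6,0,0],
    [0,0,0,0,0]
  ]
}}

```text
time_s: 20.15
tcp_pos: [0.6136, -0.1734, 0.0331]
tool_rot: [-0.423, -3.102, -0.002]
wrist_force: [-13.0, 3.2, 10.1]
gripper_width: 0.459
grip_force: 63.9
```

```bash
cat > teal.py <<'E'
from h import *
s=status.state();p=(s["tcp_pos"],s["tool_rot"]);im=vision.snapshot("wrist");np.save("pose3.npy",p)
d=p[0]-[.648,-.1828,0];print("tcp charger",d[0]*.9627-d[1]*.2706,d[0]*.2706+d[1]*.9627,p[0][2],s["wrist_force"])
h=cv2.cvtColor(im,cv2.COLOR_RGB2HSV);m=cv2.inRange(h,(80,80,40),(100,255,255));n,l,st,c=cv2.connectedComponentsWithStats(m)
for i in range(1,n):
    if st[i,4]>1500: print(st[i],cv2.approxPolyDP(cv2.findContours((l==i).astype('uint8'),0,2)[0][0],3,True).reshape(-1,2).tolist())
o=cv2.inRange(h,(5,150,80),(18,255,255))[:, 200:440];ys,xs=np.nonzero(o);print("orange",len(xs),xs.min()+200 if len(xs) else 0,xs.max()+200 if len(xs) else 0,ys.min() if len(xs) else 0,ys.max() if len(xs) else 0)
cv2.imwrite("pics/last.png",im[:,:,::-1])
E
python3 teal.py
```

```text
tcp charger -0.035682908373429315 -0.0002923662040678846 0.03308471194351206 [-12.97628342   3.2006508   10.09643   ]
[  260   268   119   113 12457] [[271, 268], [260, 302], [268, 378], [369, 379], [378, 302], [368, 269]]
orange 2003 277 361 230 254
```

Run:
```python
from h import *
p=np.load("pose3.npy")
for n,u,v,z in(("lip in",319,254.5,.024),("lip out",319,229.5,.024),("pack bot",319,268,.026),("pack bot",319,268,.03),("pack top",319,303,.055)):
    d=px2w("wrist",u,v,z,p)-[.648,-.1828,0];print(n,(d[0]*.9627-d[1]*.2706)*1e3)
```

```text
lip in -60.55187390750872
lip out -70.83879940524503
pack bot -55.533644433973016
pack bot -56.964624812469914
pack top -53.70215878771975
```

>>> {"fn": "servo_tool", "kwargs": {
  "increments": [
    [0,0.3,-0.1,-2,0],
    [0,0.3,-0.1,-2,0],
    [0,0.2,0,-2,0],
    [0,0,0,0,0]
  ]
}}

```text
time_s: 20.6
tcp_pos: [0.613, -0.1733, 0.0261]
tool_rot: [-0.423, -3.1, -0.002]
wrist_force: [-14.9, 3.2, 7.4]
gripper_width: 0.457
grip_force: 63.9
```

```bash
python3 teal.py
```

```text
tcp charger -0.03627155769367326 -0.0002850895107030498 0.02611233529007983 [-14.90488126   3.19062607   7.36714851]
[  260   268   119   113 12367] [[366, 268], [270, 270], [260, 300], [268, 379], [370, 379], [378, 299]]
orange 2182 275 362 235 260
```

>>> {"fn": "servo_tool", "kwargs": {
  "increments": [
    [0,0.5,-0.1,-1.5,0],
    [0,0,0,-1.5,0],
    [0,0,0,-1.5,0],
    [0,0,0,0,0]
  ]
}}

```text
time_s: 21.05
tcp_pos: [0.6133, -0.1733, 0.0218]
tool_rot: [-0.423, -3.099, -0.003]
wrist_force: [-14.1, 3.6, 7.5]
gripper_width: 0.46
grip_force: 64.5
```

```bash
python3 teal.py
```

```text
tcp charger -0.035956538673085334 -0.00022917438320869954 0.021753781355739306 [-14.06930041   3.58032198   7.53132976]
[  260   269   119   112 12354] [[272, 269], [260, 298], [267, 378], [370, 379], [378, 297], [368, 271]]
orange 2382 274 363 237 263
```

>>> {"fn": "servo_tool", "kwargs": {
  "increments": [
    [0,0.2,0,-1,0],
    [0,0,0,-1,0],
    [0,0,0,0,0]
  ]
}}

```text
time_s: 21.4
tcp_pos: [0.6134, -0.1733, 0.0217]
tool_rot: [-0.423, -3.1, -0.002]
wrist_force: [-19.9, 4.8, 20.0]
gripper_width: 0.458
grip_force: 65.9
```

```bash
python3 teal.py
python3 - <<'E'
import cv2,numpy as np
a=cv2.imread("pics/last.png")[200:420,220:420];from plant import vision
c=vision.snapshot("scene")[255:355,225:325,::-1]
cv2.imwrite("pics/v.png",np.hstack([cv2.resize(a,(500,550)),cv2.resize(c,(300,300)).copy() if 0 else cv2.copyMakeBorder(cv2.resize(np.ascontiguousarray(c),(300,300)),0,250,0,0,0)]))
E
```

```text
tcp charger -0.035908219886918155 -0.00021794712562424844 0.021660359895075677 [-19.90511252   4.80118006  20.00257661]
[  260   269   119   112 12356] [[272, 269], [260, 298], [267, 378], [370, 379], [378, 297], [368, 271]]
orange 2390 274 363 237 263
```

It bottomed at z = 0.0217 with the pack's top at about 40 mm, so it is flat on the bay floor. Releasing and going straight up.

>>> {"fn": "servo_tool", "kwargs": {
  "increments": [
    [0,0,0,0.6,0],
    [1,0,0,0,0],
    [1,0,0,0,0],
    [1,0,0,0,0],
    [1,0,0,0,0],
    [1,0,0,0,0],
    [1,0,0,0,0]
  ]
}}

```text
time_s: 22.2
tcp_pos: [0.6206, -0.1753, 0.0224]
tool_rot: [0.424, 3.113, 0.0]
wrist_force: [1.1, -0.1, 0.1]
gripper_width: 1.0
grip_force: 0.0
```

>>> {"fn": "servo_tool", "kwargs": {
  "increments": [
    [1,0,0,15,0],
    [1,0,0,25,0],
    [1,0,0,35,0],
    [1,0,0,35,0],
    [1,-10,-40,10,0],
    [1,-20,-45,0,0],
    [1,-20,-45,0,0],
    [1,-20,-45,0,0],
    [1,0,0,0,0],
    [1,0,0,0,0]
  ]
}}

```text
time_s: 23.2
tcp_pos: [0.5497, -0.3513, 0.1423]
tool_rot: [0.428, 3.112, 0.001]
wrist_force: [0.1, 0.5, 0.3]
gripper_width: 1.002
grip_force: 0.0
```

Run:
```python
from h import *
s=status.state();print(s["tcp_pos"],s["wrist_force"],s["time_s"])
w=vision.snapshot("wrist");t=vision.snapshot("top");c=vision.snapshot("scene")
np.save("pose3.npy",[s["tcp_pos"],s["tool_rot"]]);cv2.imwrite("pics/f_t.png",t[:,:,::-1])
q=lambda i,a,b:cv2.resize(np.ascontiguousarray(i),(a,b),interpolation=cv2.INTER_CUBIC)
cv2.imwrite("pics/f.png",np.vstack([np.hstack([q(t[140:240,355:455],400,400),q(c[255:355,235:335],400,400)]),np.hstack([q(t,266,200),q(c,267,200),q(w,267,200)])])[:,:,::-1])
```

```text
[ 0.54970495 -0.35134502  0.14227244] [0.13913367 0.50157013 0.29819119] 23.2
```

View pics/f.png

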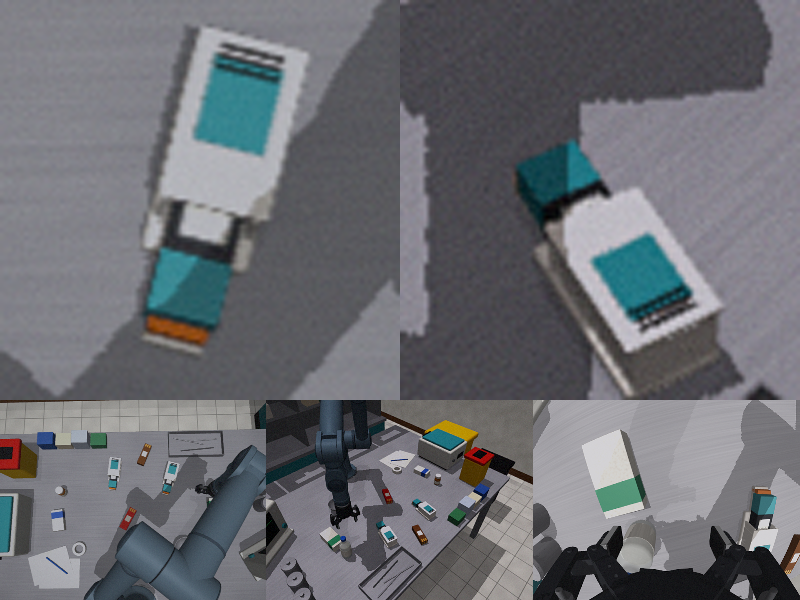

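The final view shows the teal cap behind the orange lip with the pack flat, matching the other charger. The gripper is now close to the saline bottle, so I'll raise it and check that nothing was disturbed.

>>> {"fn": "servo_tool", "kwargs": {
  "increments": [
    [1,0,0,20,0],
    [1,0,0,30,0],
    [1,0,0,30,0],
    [1,0,0,0,0],
    [1,0,0,0,0]
  ]
}}

```text
time_s: 23.85
tcp_pos: [0.5516, -0.3492, 0.2232]
tool_rot: [0.42, 3.111, -0.001]
wrist_force: [1.3, 0.5, -0.5]
gripper_width: 1.003
grip_force: 0.0
```

Run:
```python
from h import *
c0=cv2.imread("pics/scene0.png");c1=vision.snapshot("scene")[:,:,::-1];cv2.imwrite("pics/s9.png",c1)
t0=cv2.imread("pics/top0.png");t1=vision.snapshot("top")[:,:,::-1]
def blob(i,lo,hi,b):
    x0,y0,x1,y1=b;m=cv2.inRange(cv2.cvtColor(np.ascontiguousarray(i[y0:y1,x0:x1]),cv2.COLOR_BGR2HSV),lo,hi);y,x=np.nonzero(m);return len(x),(x.mean()+x0).round(1) if len(x) else 0,(y.mean()+y0).round(1) if len(x) else 0
B=((105,120,50),(125,255,255));G=((50,80,30),(80,255,255));T=((85,100,40),(100,255,255))
for n,col,b in(("cap",B,(165,310,210,350)),("green",G,(120,290,210,370)),("tealB",T,(340,225,420,290))):print(n,blob(c0,*col,b),blob(c1,*col,b))
# seat: compare teal-cap position at both lips in top image
lo=((85,100,40),(100,255,255))
P=lambda u,v:px2w("top",u,v,.04)
m=blob(t1,*lo,(385,195,425,225));print("teal cap",m,P(m[1],m[2])); d=P(m[1],m[2])-[.648,-.1828,0];print("cap centre charger x,y (expect -42,0)",d[0]*.9627-d[1]*.2706,d[0]*.2706+d[1]*.9627)
mb=blob(t1,*lo,(255,185,295,215));print(mb,blob(t0,*lo,(255,185,295,215)))
print(status.state()["tcp_pos"])
```

```text
cap (127, np.float64(184.2), np.float64(331.8)) (136, np.float64(184.4), np.float64(332.2))
green (467, np.float64(162.6), np.float64(338.0)) (470, np.float64(162.6), np.float64(338.1))
tealB (391, np.float64(375.0), np.float64(252.6)) (405, np.float64(374.6), np.float64(252.6))
teal cap (300, np.float64(401.7), np.float64(211.5)) [ 0.60478561 -0.17037416  0.04      ]
cap centre charger x,y (expect -42,0) -0.04496493061436084 0.00026854184416364585
(307, np.float64(270.8), np.float64(201.1)) (305, np.float64(270.8), np.float64(201.1))
[ 0.55030622 -0.34889955  0.22112117]
```

```bash
python3 -c "
from plant import job
print(job.sign_off())"
```

```text
the job is handed in; nothing more can be done
None
```

The pack has been turned end for end and is back in its own charger, contact end under the hood and lying flat behind the lip. It is released and the job is handed in at about 24 s; the other pack, the saline bottle and the green carton show no movement, and I saw no contact with the other items.

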